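# Hold the citrus press lever over its hinge fork

### The arm

A 7-joint arm with a two-finger parallel gripper is mounted at the origin on a cart in front of the work surface, level with it; the furniture and walls round the work are solid. World frame = base frame: x ahead of the robot, y to its left, z up, the work surface at z = 0. Lengths are in m, angles in rad, forces in N, time in s.
With the tool pointing down it reaches from about 0.425 to 0.875 m from the base axis. Payload 8.4 kg.
Tool frame: the origin (TCP) lies between the finger pads; the fingertips stand ahead of it and the grasp point (between the pads) lies 11 mm behind it (manip.tips_ahead is the z of the fingertips in the tool frame, in m); z points along the fingers, y is the line along which they close (so a half turn about z gives the same grasp; the last joint's range is limited). The gripper opens to 85 mm and grips with 20 to 120 N. Pads are 22 mm wide; open, the fingers measure 114 mm over their backs; the gripper's body (76 mm by 85 mm) begins 54 mm behind the grasp point. The pads swing forward as they close: fully open they stand 13 mm farther back than shut.
Start: joints at [1.048, 0.333, 0.04, 1.465, -0.013, 1.343, -0.059], TCP at [0.267, -0.592, 0.239] pointing down, gripper open.
Joint ranges: [-2.58, 2.58], [-0.38, 2.09], [-1.3, 1.39], [0.25, 2.4], [-1.5, 4.64], [0.08, 2.09], [-2.65, 2.65]. Speed limits (rad/s): [2.22, 2.22, 2.79, 2.79, 3.14, 3.14, 3.14].

### API

Orientations are given as a rotation vector (axis times angle).
In Python, from cell import manip gives the robot as it stands.
- The arm moves only by the shell command python3 -m creep 'ROWS'. ROWS is JSON, a list of rows, each a list of 7 numbers: the shift along the tool's x, y, z normalised to -1 to 1, where 1 is 0.1 m, then the turn, a rotation vector about the tool's x, y, z normalised to -1 to 1, where 1 is 120 degrees, then the opening, from 0 (shut) to 1 (fully open). A call has exactly 8 rows; each row is the pose to reach, as a shift and turn from the pose commanded when the call began, along the tool's axes at that moment; what a row does not reach only later rows make up. A row lasts 1/12 s, in which the tool goes at most 41.7 mm and 7.16 degrees, less where a joint would pass 70% of its speed; a pose out of reach is approached as far as the arm can. A call with a number of a shift or a turn outside -1 to 1 is refused whole. A call with a gripper value outside its range is refused whole. The fingers move at their own pace and stop on an object; the grip force is fixed at half the most. Time passes only in rows, so rows that repeat a pose let the fingers close, or fill a call up. It gives the time, the measured TCP pose, the force, the opening and the grip force at its end, in the units of the state.
- manip.read_state(): the state, without advancing time (a new reading comes with each control period).
- manip.read_camera(name): name is "scene" or "top" or "wrist"; returns a dict with "img" (420x560x3 uint8, blue, green, red), "K" (3x3 intrinsics, pixels), "dist" ([k1, k2, p1, p2, k3] as OpenCV has them; the pictures are not rectified), "rvec" (rotation vector, rad) and "tvec" (3), from world to camera coordinates, as OpenCV has them. Camera axes: x right, y down, z forward; pixel columns grow to the right and rows downward; lengths in m; the calibration is good to about 2 mm. A picture is of the moment at which its call begins. There is no depth.
- manip.close_job(): hands the job in; it is judged then, once.
The state is a dict: "clock": time; "joints": joint angles; "qvel": joint speeds; "tau": joint torques, N m; "tool_pos": TCP position; "tool_rot": TCP orientation; "ft_force": force on the tool from outside, world axes, zero at the start; "ft_torque": the same for the moment, N m; "opening": finger opening in m; "grasp_force": force on a finger pad.
Only numpy, scipy, OpenCV 4.12 (cv2) and the standard library are available. Lean on these libraries where they do the work, as an engineer would, in place of code of your own. Each camera call takes 0.05 s, during which the arm holds its last target. There are 200 camera calls.

### The job

Pick up the cast lever of the citrus press by its balance point, on the bar just behind the press cup, and bring it over the press stand: level, in line with the stand, the hinge eye straight above the fork with about 3 cm of air between them and the press cup over the reamer, so that I can guide it in and fit the pin. Do not let the lever touch the stand, and leave the other things on the worktop where they are. Finish holding it there, still and level: do not lower it in or let go.

Things in the scene. Friction and masses are not known exactly. Their poses are not given: they have to be found in the camera images.
- press_lever: Loose dark cast-iron citrus press lever, 0.45 to 0.75 kg, 316 mm long, lying level on its press cup and knob. Straight bar 16 mm wide and high, its centre line at z = 45 mm, from the eye to x = -124 mm; then a 14 mm rod slopes down to the knob. Origin: at underside level below the balance point (centre of mass). +x: along the bar to the hinge eye, z up. Gripped elsewhere it may droop.
- lever_balance (a point): The balance point, on the bar's centre line, 45 mm above the lever's underside and 60 mm behind (-x) the press cup's axis. The bar is bare for 30 mm and more either side. Grip it here across its 16 mm width.
- lever_eye (a point): Centre of the hinge eye at the cup end of the lever: a ring 24 mm across and 16 mm wide, with a level hole, 112 mm ahead (+x) of the balance point and at the same height.
- lever_cup (a point): Centre of the bottom rim of the heavy bell-shaped press cup under the bar: 60 mm ahead (+x) of the balance point, 45 mm below the bar's centre line. Rim 48 mm across; the bell narrows upwards and joins the bar 37 mm above the rim.
- lever_knob (a point): Centre of the black ball knob, 34 mm across, at the other end of the lever: 175 mm behind (-x) the balance point and 28 mm below the bar's centre line.
- press_stand: Dark cast-iron press stand, fixed. Base 172 x 100 mm, 18 mm high (x = -30 to +142 mm); bright metal reamer cone, tip 72 mm high, in a 72 mm dish at x = +60 mm; column with an upright fork on top at x = +112 mm. Origin at worktop level, below where the lever's balance point belongs; +x: level, past the reamer to the column, the way the lever's +x must point; z up.
- fork_top (a point): Middle of the top of the hinge fork, 130 mm above the worktop: two rounded cheeks, 8 mm thick and 26 mm long, 20 mm apart across the stand.
- salt: Salt shaker, 44 mm across, 90 mm high; bystander, leave it standing. Origin at the centre of its underside.
- candle: Tea light, 38 mm across, 15 mm high; bystander. Origin at the centre of its underside.
- tin: Food tin, 75 mm across, 58 mm high; bystander. Origin at the centre of its underside.

How it is judged:
By the outcome, as a careful person would: the job done as asked, in the order asked, and still so for the second after the job is handed in, while the arm keeps its last pose, push and grip.
It also fails if it takes over 32 s, if anything falls off the work surface, if the arm or the gripper's body presses on something with over 40 N, if the wrist force passes 120 N, or if a joint passes its speed limit or range.

## Working session

There is one attempt and no reset: what is moved stays moved. The work goes in short steps, Python scripts to look and compute and a shell command to move; the robot and the scene stay as the last step left them, time stands still between calls to the robot, and variables do not carry over. Pictures are saved under pics/ and viewed, at most 10 in all, crops included, and the job is handed in when it is done.

```bash
mkdir -p pics; ls
cat > h.py <<'E'
import numpy as np, cv2
from cell import manip
def snap(name,fn=None):
    c=manip.read_camera(name)
    np.savez(f'pics/{fn or name}.npz',**{k:np.array(v) for k,v in c.items()})
    if fn: cv2.imwrite(f'pics/{fn}.png',c['img'])
    return c
def load(fn): return dict(np.load(f'pics/{fn}.npz'))
def ray(c,uv):
    p=cv2.undistortPoints(np.float64(uv).reshape(-1,1,2),c['K'],np.float64(c['dist']))[:,0]
    R=cv2.Rodrigues(np.float64(c['rvec']))[0]; o=-R.T@np.float64(c['tvec']).ravel()
    return o,np.c_[p,np.ones(len(p))]@R
def plane(c,uv,z):
    o,d=ray(c,uv); return o+d*((z-o[2])/d[:,2])[:,None]
def proj(c,P):
    return cv2.projectPoints(np.float64(P).reshape(-1,1,3),np.float64(c['rvec']),np.float64(c['tvec']),c['K'],np.float64(c['dist']))[0][:,0]
E
python3 - <<'E'
from h import *
for n in('top','scene'): snap(n,n+'1')
s=manip.read_state(); print({k:np.round(v,3) for k,v in s.items()}, manip.tips_ahead)
a,b=[cv2.imread(f'pics/{n}1.png') for n in('top','scene')]
E
```

```text
pics
{'clock': np.float64(0.1), 'joints': array([ 1.048,  0.334,  0.04 ,  1.466, -0.013,  1.343, -0.059]), 'qvel': array([-0.001, -0.001,  0.   , -0.004,  0.002,  0.001, -0.002]), 'tau': array([ 6.0000e-03, -6.6001e+01,  1.3720e+00, -4.0647e+01,  1.7000e-02,
        9.0000e-03, -0.0000e+00]), 'tool_pos': array([ 0.267, -0.592,  0.239]), 'tool_rot': array([-3.07e+00, -6.60e-01,  1.00e-03]), 'ft_force': array([-0.62 ,  0.223,  0.033]), 'ft_torque': array([-0.027, -0.038,  0.047]), 'grasp_force': np.float64(0.0), 'opening': np.float64(0.085)} 0.008
```

View pics/top1.png

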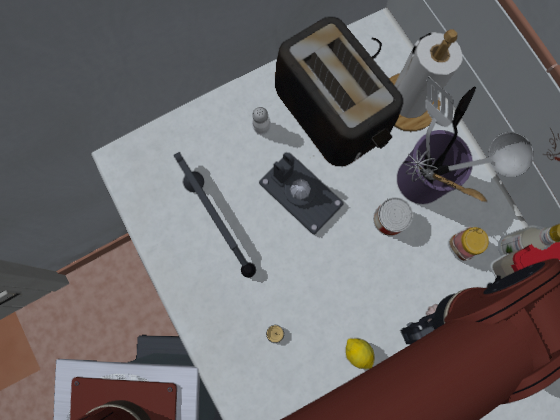

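View pics/scene1.png

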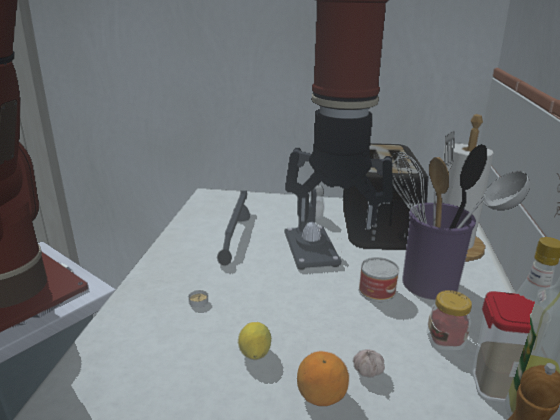

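Top view: the lever runs from eye (178,155), past the cup (193,181), to the knob (248,270). The stand has its fork at (284,165), reamer at (299,189) and base corners near (262,180), (316,233), (344,203). Salt is at (261,120), tin (393,217), candle (275,334).

Run:
```python
from h import *
c=load('top1'); im=c['img']; hsv=cv2.cvtColor(im,cv2.COLOR_BGR2HSV); g=hsv[...,2]
m=(g<95).astype(np.uint8)
n,l,st,ce=cv2.connectedComponentsWithStats(m)
for i in range(1,n):
    if st[i,4]>150: print(i,st[i],ce[i].round())
L=l[182:182+1,190:196]; 
il=np.bincount(l[230:250,215:235][l[230:250,215:235]>0]).argmax()
pts=np.argwhere(l==il)[:,::-1].astype(float)
# bar mid-line between eye and cup-free rows
W=plane(c,pts,.045)
k=plane(c,[[248,270]],.017)[0]; e=plane(c,[[178,155]],.045)[0]
print('knob',k,'eye tip',e,np.hypot(*(e-k)[:2]))
for z,uv in ((.018,[[262,182],[316,234],[345,203],[284,156]]),(.072,[[299,189]]),(.13,[[284,165]]),(0.09,[[260,113]])): print(z,plane(c,uv,z).round(4).tolist())
print('cam',ray(c,[[0,0]])[0])
big=np.hstack([cv2.resize(im[145:285,165:265],None,fx=4,fy=4,interpolation=2),cv2.resize(im[145:245,255:355],None,fx=4,fy=4,interpolation=2)[:400].copy() if 0 else cv2.copyMakeBorder(cv2.resize(im[145:245,255:355],None,fx=4,fy=4,interpolation=2),0,160,0,0,0)])
cv2.imwrite('pics/z1.png',big)
```

```text
1 [    0     0   477   320 63135] [162. 110.]
2 [498   0  62  88 677] [530.  41.]
42 [431  35  27  27 304] [443.  49.]
44 [ 327   37   53   60 1003] [353.  66.]
54 [302  52  54  60 949] [329.  81.]
75 [493 131  39  21 335] [512. 139.]
85 [ 174  152   83  126 1291] [213. 213.]
86 [ 259  153   85   82 3093] [301. 193.]
134 [  281   243   279   177 23736] [463. 354.]
143 [ 127  334   67   32 1484] [161. 351.]
156 [  70  377  107   43 4106] [122. 399.]
157 [197 376  25  44 585] [206. 404.]
knob [ 0.36013069 -0.26171377  0.017     ] eye tip [ 0.60519424 -0.09965357  0.045     ] 0.2938020637247222
0.018 [[0.5555, -0.2858, 0.018], [0.4421, -0.4069, 0.018], [0.5128, -0.4704, 0.018], [0.6171, -0.3333, 0.018]]
0.072 [[0.5285, -0.3656, 0.072]]
0.13 [[0.563, -0.332, 0.13]]
0.09 [[0.6896, -0.2787, 0.09]]
cam [ 0.27379391 -0.31680292  1.10906866]
```

View pics/z1.png

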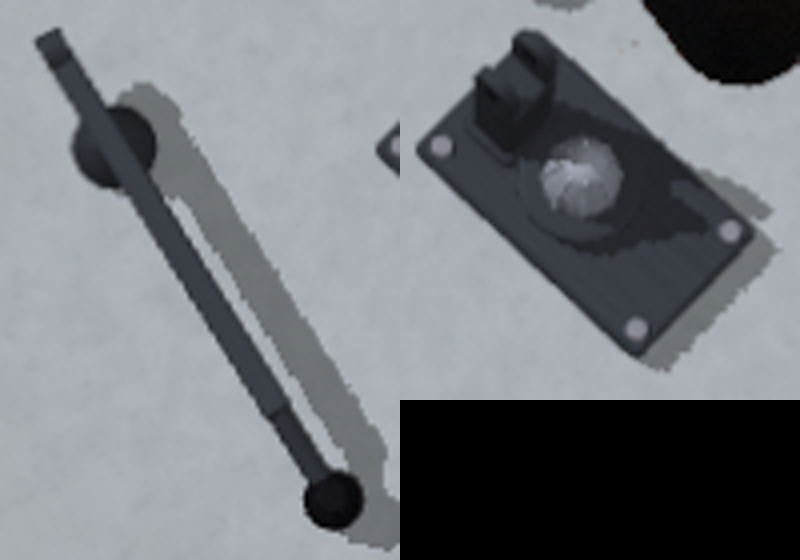

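Left crop: the eye end is at crop (50,37), the cup rim centre at (114,147), the bar/rod joint at (276,410) and the knob at (333,500). Right crop: bolts at (441,146), (636,328) and (730,231), reamer tip near (580,175), fork cheek tops near (531,42) and (488,78).

Run:
```python
from h import *
c=load('top1')
a=lambda x,y:[165+x/4-.4,145+y/4-.4]
b=lambda x,y:[255+(x-400)/4-.4,145+y/4-.4]
P=lambda uv,z:plane(c,[uv],z)[0][:2]
eye=P(a(50,37),.05);cup=P(a(114,147),.0);jt=P(a(276,410),.05);kn=P(a(333,500),.017)
u=(eye-kn)/np.linalg.norm(eye-kn); print('lever yaw',np.degrees(np.arctan2(u[1],u[0])))
v=(eye-jt); print('bar yaw',np.degrees(np.arctan2(v[1],v[0])),np.linalg.norm(v))
for nm,p,x in(('eyetip',eye,124),('cup',cup,60),('joint',jt,-124),('knob',kn,-175)): print(nm,p.round(4),'bal',(p-u*x/1e3).round(4))
A,B,D=[P(b(*q),.019) for q in((441,146),(636,328),(730,231))]
w=(A-B)/np.linalg.norm(A-B); n=np.array([w[1],-w[0]])
print('bolts',A,B,D,'AB',np.linalg.norm(A-B),'BD',np.linalg.norm(D-B),'yaw',np.degrees(np.arctan2(w[1],w[0])), 'perp',np.degrees(np.arctan2(*(D-B)[::-1]))+90)
ctr=(A+D)/2; print('base ctr->org',ctr-w*.056)
r=P(b(580,176),.072); print('reamer',r,'org',r-w*.06)
f=[P(b(*q),.13) for q in((531,42),(488,78))]; fm=(f[0]+f[1])/2; print('fork',f,fm,'org',fm-w*.112, 'yaw',np.degrees(np.arctan2(*(f[1]-f[0])[::-1]))-90, np.linalg.norm(f[0]-f[1]))
```

```text
lever yaw 33.588113202337674
bar yaw 33.41778856988263 0.2414260031216746
eyetip [ 0.6062 -0.0985] bal [ 0.5029 -0.1671]
cup [ 0.5577 -0.1293] bal [ 0.5077 -0.1625]
joint [ 0.4047 -0.2315] bal [ 0.508  -0.1629]
knob [ 0.361  -0.2614] bal [ 0.5068 -0.1645]
bolts [ 0.55746836 -0.29211854] [ 0.45808782 -0.40139041] [ 0.51360382 -0.45275224] AB 0.14770521726578256 BD 0.0756311058961568 yaw 47.714120681331636 perp 47.22587337809366
base ctr->org [ 0.4978576  -0.41386402]
reamer [ 0.52939771 -0.36689825] org [ 0.4890279  -0.41128607]
fork [array([ 0.58397353, -0.33832353]), array([ 0.56446344, -0.31713394])] [ 0.57421848 -0.32772873] org [ 0.4988615  -0.41058599] yaw 42.63699339707637 0.028803514524291186
```

```bash
R='[[0.12,-0.09,0,0,0,0,1],[0.25,-0.18,0,0,0,0,1],[0.38,-0.28,0,0,0,0,1],[0.5,-0.37,0,0,0,0,1],[0.62,-0.46,0,0,0,0,1],[0.75,-0.55,0,0,0,0,1],[0.88,-0.64,0,0,0,0,1],[1,-0.73,0,0,0,0,1]]'; echo skip
```

```text
skip
```

```bash
python3 -m creep '[[0.12,-0.09,0,0,0,0,1],[0.25,-0.18,0,0,0,0,1],[0.38,-0.28,0,0,0,0,1],[0.5,-0.37,0,0,0,0,1],[0.62,-0.46,0,0,0,0,1],[0.75,-0.55,0,0,0,0,1],[0.88,-0.64,0,0,0,0,1],[1,-0.73,0,0,0,0,1]]'
python3 -m creep '[[0.12,-0.09,0,0,0,0,1],[0.25,-0.18,0,0,0,0,1],[0.38,-0.28,0,0,0,0,1],[0.5,-0.37,0,0,0,0,1],[0.62,-0.46,0,0,0,0,1],[0.75,-0.55,0,0,0,0,1],[0.88,-0.64,0,0,0,0,1],[1,-0.73,0,0,0,0,1]]'
python3 -c "
from h import *
c=snap('wrist','w1'); print(proj(c,[[.507,-.164,.045],[.573,-.329,.13],[.529,-.367,.072],[.498,-.413,.018]]).round(), np.round(ray(c,[[280,210]]),3))"
```

```text
clock: 0.77
tool_pos: [0.3296, -0.4829, 0.2395]
tool_rot: [3.071, 0.662, 0.0]
ft_force: [0.4, 1.0, 0.5]
opening: 0.0854
grasp_force: 0.0
clock: 1.43
tool_pos: [0.3903, -0.3754, 0.2395]
tool_rot: [3.071, 0.662, 0.0]
ft_force: [0.8, 0.2, 0.2]
opening: 0.0854
grasp_force: 0.0Traceback (most recent call last):
  File "<string>", line 3, in <module>
    c=snap('wrist','w1'); print(proj(c,[[.507,-.164,.045],[.573,-.329,.13],[.529,-.367,.072],[.498,-.413,.018]]).round(), np.round(ray(c,[[280,210]]),3))
                                                                                                                          ~~~~~~~~^^^^^^^^^^^^^^^^^^^^^^
    return _wrapfunc(a, 'round', decimals=decimals, out=out)
    return _wrapit(obj, method, *args, **kwds)
    conv = _array_converter(obj)
ValueError: setting an array element with a sequence. The requested array has an inhomogeneous shape after 1 dimensions. The detected shape was (2,) + inhomogeneous part.
```

View pics/w1.png

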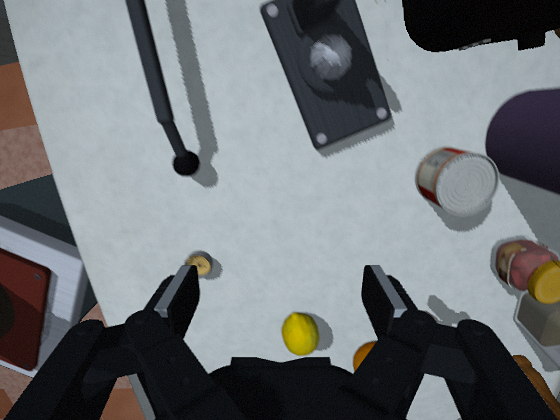

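Wrist view: stand bolts are at (272,10), (321,139) and (382,113), the reamer tip at about (331,57). The lever's rod joint is at (165,122) and its knob at (186,162). The fork is cut off at the top edge.

```bash
python3 - <<'E'
from h import *
c=load('w1'); g=cv2.cvtColor(c['img'],cv2.COLOR_BGR2GRAY)
def blob(u,v,t=110,r=9):
    p=g[max(v-r,0):v+r,u-r:u+r]; m=p>t; y,x=np.nonzero(m); return [x.mean()+u-r,y.mean()+max(v-r,0)]
bs=[blob(272,10),blob(321,139),blob(382,113)]; print(bs)
A,B,D=plane(c,bs,.019)[:,:2]
w=(A-B)/np.linalg.norm(A-B)
print(A,B,D,np.linalg.norm(A-B),np.linalg.norm(D-B),'yaw',np.degrees(np.arctan2(*w[::-1])),np.degrees(np.arctan2(*(D-B)[::-1]))+90)
print('org',(A+D)/2-w*.056)
kn=plane(c,[[186,162]],.017)[0]; print('knob',kn)
print(proj(c,[[.507,-.164,.045],[.529,-.367,.072],np.array([.361,-.2614,.017])]).round(), ray(c,[[280,210]]))
E
python3 -m creep '[[0.12,-0.09,0,0,0,0,1],[0.25,-0.18,0,0,0,0,1],[0.38,-0.28,0,0,0,0,1],[0.5,-0.37,0,0,0,0,1],[0.62,-0.46,0,0,0,0,1],[0.75,-0.55,0,0,0,0,1],[0.75,-0.64,0,0,0,0,1],[0.75,-0.73,0,0,0,0,1]]'
python3 -c "
from h import *
c=snap('wrist','w2');print(proj(c,[[.507,-.164,.053]]))"
```

```text
[[np.float64(270.92857142857144), np.float64(8.89795918367347)], [np.float64(320.37142857142857), np.float64(138.64285714285714)], [np.float64(382.1917808219178), np.float64(112.15068493150685)]]
[ 0.55792817 -0.28828085] [ 0.45592901 -0.39858658] [ 0.51423867 -0.45143876] 0.15023709053381581 0.07869796798258454 yaw 47.24059369972337 47.810676143408465
org [ 0.49806383 -0.41097563]
knob [ 0.36165648 -0.25892448  0.017     ]
[[137.  -2.]
 [332.  59.]
 [188. 163.]] (array([ 0.46488411, -0.34117773,  0.37510155]), array([[-0.29734118, -0.13415229, -0.9453079 ]]))
clock: 2.15
tool_pos: [0.4277, -0.2786, 0.2392]
tool_rot: [-3.071, -0.663, 0.0]
ft_force: [-0.2, -0.2, 0.8]
opening: 0.0854
grasp_force: 0.0
[[210.84655049  73.37862863]]
```

View pics/w2.png

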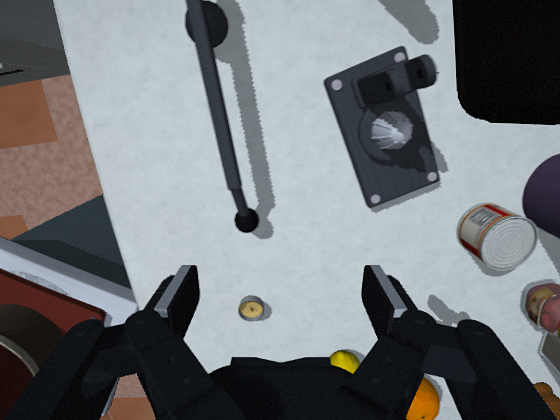

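Wrist view: all four stand bolts are visible at (337,85), (400,57), (432,176) and (375,199), with fork cheeks at (377,83) and (420,68). Lever knob is at (247,219), rod joint at (235,188), cup at (207,24).

Run:
```python
from h import *
c=load('w2'); g=cv2.cvtColor(c['img'],cv2.COLOR_BGR2GRAY)
def blob(u,v,t=110,r=7):
    y,x=np.nonzero(g[v-r:v+r,u-r:u+r]>t); return [x.mean()+u-r,y.mean()+v-r]
bs=[blob(337,85),blob(400,57,r=6),blob(432,176,r=6),blob(375,199)]; print(np.round(bs,1).tolist())
A,C,D,B=plane(c,bs,.019)[:,:2]
w=(A-B+C-D); w/=np.linalg.norm(w); o=(A+B+C+D)/4-w*.056
print('sides',[np.linalg.norm(x) for x in(A-B,C-D,A-C,B-D)],'stand yaw',np.degrees(np.arctan2(*w[::-1])),'org',o)
# bar: midpoints of dark runs per row
m=[]
for v in range(60,181,6):
    u0=int(210+(v-73)*.215); x=np.nonzero(g[v,u0-14:u0+14]<85)[0]; m.append([x.mean()+u0-14,v,np.ptp(x)+1])
m=np.array(m); print(m[::4].round(1).tolist())
W=plane(c,m[:,:2],.05)[:,:2]
vx,vy,x0,y0=cv2.fitLine(np.float32(W),cv2.DIST_HUBER,0,.001,.001).ravel()
if vx<0: vx,vy=-vx,-vy
u=np.array([vx,vy]); p0=np.array([x0,y0]); print('bar yaw',np.degrees(np.arctan2(vy,vx)))
for nm,uv,z,x in(('knob',(247,219),.017,-.175),('joint',(235.5,188),.05,-.124),('cup',(207,24),0.0,.06)):
    p=plane(c,[uv],z)[0][:2]; q=p-u*x; print(nm,p,'bal',p0+u*((q-p0)@u), 'off',np.cross(u,q-p0))
print(manip.read_state()['tool_pos'])
```

```text
[[336.4, 84.4], [399.2, 56.7], [431.7, 176.1], [375.2, 198.6]]
sides [np.float64(0.1487973923141365), np.float64(0.14929378999531212), np.float64(0.07628713182993882), np.float64(0.07631582368963756)] stand yaw 47.46203936666545 org [ 0.49583812 -0.41267511]
[[207.0, 60.0, 15.0], [212.0, 84.0, 15.0], [217.0, 108.0, 15.0], [222.5, 132.0, 14.0], [228.0, 156.0, 15.0], [233.5, 180.0, 14.0]]
bar yaw 33.83884
knob [ 0.36007128 -0.26061424] bal [ 0.50538928 -0.16310692] off -6.865855244302457e-05
joint [ 0.40327785 -0.23237443] bal [ 0.50589868 -0.16276541] off -0.0006724358819294486
cup [ 0.55601256 -0.12753629] bal [ 0.50693078 -0.16207346] off 0.0013551977807383965
[ 0.42685014 -0.27764867  0.23934937]<stdin>:19: DeprecationWarning: Arrays of 2-dimensional vectors are deprecated. Use arrays of 3-dimensional vectors instead. (deprecated in NumPy 2.0)
```

```bash
python3 -m creep '[[0.14,-0.08,0,0,0,0,1],[0.28,-0.17,0.1,0,0,0,1],[0.42,-0.25,0.2,0,0,0,1],[0.56,-0.34,0.3,0,0,0,1],[0.7,-0.42,0.4,0,0,0,1],[0.84,-0.5,0.5,0,0,0,1],[1,-0.6,0.6,0,0,0,1],[1,-0.6,0.7,0,0,0,1]]'
python3 -m creep '[[0.05,-0.03,0.1,0,0,-0.02,1],[0.1,-0.06,0.2,0,0,-0.04,1],[0.15,-0.09,0.3,0,0,-0.06,1],[0.195,-0.118,0.35,0,0,-0.078,1],[0.195,-0.118,0.35,0,0,-0.078,1],[0.195,-0.118,0.35,0,0,-0.078,1],[0.195,-0.118,0.35,0,0,-0.078,1],[0.195,-0.118,0.35,0,0,-0.078,1]]'
python3 -c "
from h import *
s=manip.read_state();R=cv2.Rodrigues(s['tool_rot'])[0]
d=np.array([.5062,-.163,.034])-s['tool_pos'];print(s['tool_pos'],'yaw',np.degrees(np.arctan2(R[1,0],R[0,0])),'d tool',d@R*10,R[:,2])
c=snap('wrist','w3')
print(proj(c,[[.5062,-.163,.053]]))"
```

```text
clock: 2.87
tool_pos: [0.4955, -0.1813, 0.1691]
tool_rot: [-3.07, -0.665, -0.002]
ft_force: [-0.7, 1.0, 0.6]
opening: 0.0857
grasp_force: 0.0
clock: 3.53
tool_pos: [0.5074, -0.1659, 0.135]
tool_rot: [3.007, 0.907, 0.001]
ft_force: [-0.2, -0.3, -0.3]
opening: 0.0854
grasp_force: 0.0
[ 0.50736363 -0.16589458  0.13501371] yaw 33.55271773845689 d tool [ 0.00592105 -0.03152007  1.01010969] [ 8.42011717e-04 -5.88934302e-04 -9.99999472e-01]
[[276.93444868 217.54148082]]
```

View pics/w3.png

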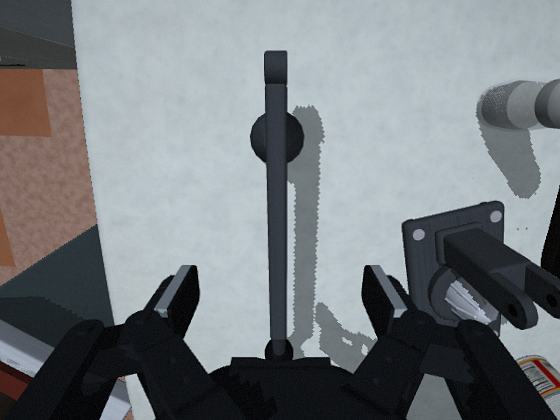

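The bar lies straight between the fingers: eye end at (276,51), cup rim centre at (277,137), bar at (277,217). The gripper is lined up.

Run:
```python
from h import *
c=load('w3'); g=cv2.cvtColor(c['img'],cv2.COLOR_BGR2GRAY)
m=[]
for v in range(180,300,6):
    x=np.nonzero(g[v,262:294]<85)[0]; m.append([x.mean()+262,v])
m=np.array(m)
W=plane(c,m,.05)[:,:2]; vx,vy,x0,y0=cv2.fitLine(np.float32(W),cv2.DIST_HUBER,0,.001,.001).ravel()
u=np.array([vx,vy])*np.sign(vx); p0=np.array([x0,y0]); print('yaw',np.degrees(np.arctan2(u[1],u[0])))
for nm,uv,z,x in(('tip',(276,51),.05,.124),('cup',(277,137.5),0,.06)):
    p=plane(c,[uv],z)[0][:2]; print(nm,p0+u*((p-u*x-p0)@u))
```

```text
yaw 33.891838
tip [ 0.50403204 -0.16437041]
cup [ 0.50474795 -0.16388949]
```

```bash
python3 -m creep '[[0,-0.03,0.15,0,0,0,1],[0,-0.03,0.3,0,0,0,1],[0,-0.03,0.45,0,0,0,1],[0,-0.03,0.6,0,0,0,1],[0,-0.03,0.75,0,0,0,1],[0,-0.03,0.88,0,0,0,1],[0,-0.03,1,0,0,0,1],[0,-0.03,1,0,0,0,1]]'
python3 -m creep '[[0,0,0,0,0,0,0.5],[0,0,0,0,0,0,0.3],[0,0,0,0,0,0,0.1],[0,0,0,0,0,0,0],[0,0,0,0,0,0,0],[0,0,0,0,0,0,0],[0,0,0,0,0,0,0],[0,0,0,0,0,0,0]]'
python3 -m creep '[[0,0,0,0,0,0,0],[0,0,0,0,0,0,0],[0,0,0,0,0,0,0],[0,0,0,0,0,0,0],[0,0,0,0,0,0,0],[0,0,0,0,0,0,0],[0,0,0,0,0,0,0],[0,0,0,0,0,0,0]]'
```

```text
clock: 4.25
tool_pos: [0.5043, -0.1626, 0.0324]
tool_rot: [-3.006, -0.908, 0.004]
ft_force: [-0.7, 0.4, 0.6]
opening: 0.0854
grasp_force: 0.0
clock: 4.92
tool_pos: [0.5061, -0.163, 0.0349]
tool_rot: [3.007, 0.909, 0.001]
ft_force: [-0.3, -0.3, 6.2]
opening: 0.015
grasp_force: 59.8
clock: 5.58
tool_pos: [0.506, -0.1629, 0.0348]
tool_rot: [3.007, 0.909, 0.001]
ft_force: [-0.9, -0.7, 6.7]
opening: 0.0148
grasp_force: 59.9
```

```bash
python3 -m creep '[[0,0,-0.05,0,0,0,0],[0,0,-0.15,0,0,0,0],[0,0,-0.3,0,0,0,0],[0,0,-0.45,0,0,0,0],[0,0,-0.6,0,0,0,0],[0,0,-0.75,0,0,0,0],[0,0,-0.9,0,0,0,0],[0,0,-1,0,0,0,0]]'
python3 -m creep '[[0,0,-0.15,0,0,0,0],[0,0,-0.3,0,0,0,0],[0,0,-0.45,0,0,0,0],[0,0,-0.6,0,0,0,0],[0,0,-0.75,0,0,0,0],[0,0,-0.85,0,0,0,0],[0,0,-0.9,0,0,0,0],[0,0,-0.9,0,0,0,0]]'
python3 -c "
from h import *
s=manip.read_state();R=cv2.Rodrigues(s['tool_rot'])[0];print(s['tool_pos'],s['ft_force'],s['ft_torque'],R[:,0],R[:,2])
a=snap('scene','s4')['img'];b=snap('wrist','w4')['img'];snap('top','t4')
cv2.imwrite('pics/v4.png',np.vstack([cv2.resize(a[100:310,150:430],None,fx=1.43,fy=1.43),b[:300,80:480]]))"
```

```text
clock: 6.25
tool_pos: [0.5056, -0.1625, 0.1359]
tool_rot: [3.007, 0.909, 0.001]
ft_force: [-0.2, -0.7, -5.2]
opening: 0.0149
grasp_force: 58.9
clock: 6.92
tool_pos: [0.506, -0.1627, 0.2252]
tool_rot: [3.007, 0.909, 0.002]
ft_force: [-0.5, -0.5, -5.7]
opening: 0.0149
grasp_force: 58.9
[ 0.5059532  -0.16269498  0.22518224] [-0.52764816 -0.48649381 -5.68171941] [-0.07172601  0.00044273 -0.00763047] [8.32505324e-01 5.54016501e-01 7.75526797e-04] [ 1.17084618e-03 -3.59573155e-04 -9.99999250e-01]
```

View pics/v4.png

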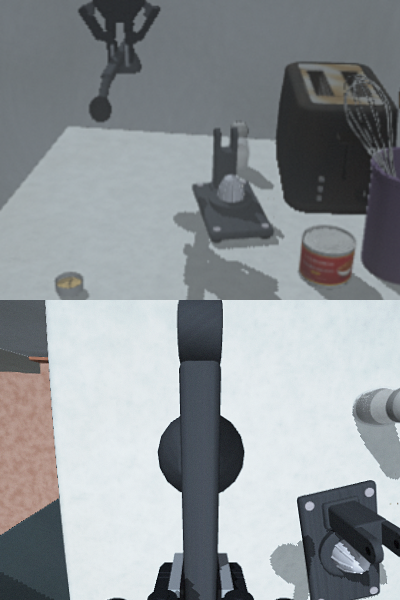

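The lever hangs clear of the worktop in the grip. Its knob is at about (220,176) in the scene view. In the wrist view the bar is centred at u≈280, with the cup at (281,154) and the eye/bar step at (280,60).

Run:
```python
from h import *
c=load('s4'); w=load('w4')
tcp=np.array([.506,-.1627,.2252]); u=np.array([.8325,.554,0]); n=np.array([-.554,.8325,0])
g=cv2.cvtColor(c['img'],cv2.COLOR_BGR2GRAY); p=g[160:192,204:236]<55
k,l,st,ce=cv2.connectedComponentsWithStats(p.astype(np.uint8)); print(st,ce)
def hit(c,uv):
    o,d=ray(c,[uv]); P=o+d[0]*((tcp-o)@n/(d[0]@n)); return (P-tcp)@u,P[2]-tcp[2]
i=st[1:,4].argmax()+1
print('knob x,z rel tcp', hit(c,(219.5,175.8)), hit(c,ce[i]+[204,160]),'expect',-.175,-.0178)
bal=tcp+[0,0,.0102]
print('expected px knob scene',proj(c,[bal-.175*u-[0,0,.028]]),'wrist: step',proj(w,[bal+u*.1+[0,0,.008]]),'cup',proj(w,[bal+u*.06-[0,0,.045]]))
gw=cv2.cvtColor(w['img'],cv2.COLOR_BGR2GRAY); 
for v in(100,154,200,240): x=np.nonzero(gw[v,200:360]<120)[0]+200; print(v,x.min(),x.max())
```

```text
[[  0   0  32  32 899]
 [  9   8  14  17 124]
 [ 18  20   1   1   1]] [[15.50389321 15.57842047]
 [15.4516129  14.89516129]
 [18.         20.        ]]
knob x,z rel tcp (np.float64(-0.1807931447679252), np.float64(-0.016436782453972953)) (np.float64(-0.18084753252847163), np.float64(-0.014477056876049499)) expect -0.175 -0.0178
expected px knob scene [[220.10550422 175.41094831]] wrist: step [[282.51211792  59.43054279]] cup [[281.6413731  150.22280473]]
100 260 299
154 238 323
200 262 298
240 263 297
```

```bash
python3 -m creep '[[-0.04,0.05,0,0,0,0,0],[-0.1,0.14,0,0,0,0,0],[-0.17,0.23,0,0,0,0,0],[-0.24,0.33,0,0,0,0,0],[-0.31,0.43,0,0,0,0,0],[-0.38,0.53,0,0,0,0,0],[-0.44,0.62,0,0,0,0,0],[-0.48,0.67,0,0,0,0,0]]'
python3 -m creep '[[-0.06,0.08,0,0,0,0,0],[-0.12,0.17,0,0,0,0,0],[-0.18,0.25,0,0,0,0,0],[-0.24,0.33,0,0,0,0,0],[-0.3,0.42,0,0,0,0,0],[-0.36,0.5,0,0,0,0,0],[-0.43,0.6,0,0,0,0,0],[-0.48,0.67,0,0,0,0,0]]'
python3 -m creep '[[-0.08,0.11,0,0,0,-0.015,0],[-0.16,0.22,0,0,0,-0.03,0],[-0.24,0.33,0,0,0,-0.05,0],[-0.32,0.45,0,0,0,-0.07,0],[-0.39,0.55,0,0,0,-0.085,0],[-0.45,0.63,0,0,0,-0.1,0],[-0.48,0.67,0,0,0,-0.11,0],[-0.48,0.67,0,0,0,-0.115,0]]'
python3 -c "
from h import *
s=manip.read_state();R=cv2.Rodrigues(s['tool_rot'])[0];print(s['tool_pos'],s['ft_force'],s['ft_torque'],R[:,0],R[:,2],'yaw',np.degrees(np.arctan2(R[1,0],R[0,0])))
snap('scene','s5');snap('wrist','w5')"
```

```text
clock: 7.73
tool_pos: [0.5025, -0.2474, 0.2242]
tool_rot: [3.008, 0.906, -0.0]
ft_force: [0.3, -0.8, -5.5]
opening: 0.0151
grasp_force: 58.8
clock: 8.4
tool_pos: [0.4997, -0.3292, 0.2243]
tool_rot: [3.007, 0.908, -0.0]
ft_force: [-0.1, 0.2, -4.8]
opening: 0.0147
grasp_force: 58.8
clock: 9.07
tool_pos: [0.4963, -0.4119, 0.2239]
tool_rot: [-2.877, -1.262, 0.001]
ft_force: [-0.9, -0.0, -4.7]
opening: 0.0152
grasp_force: 58.8
[ 0.49628887 -0.4118763   0.22387612] [-0.94918542 -0.01300509 -4.73038442] [ 0.02089915  0.05582545 -0.00219581] [ 6.77165085e-01  7.35830836e-01 -6.53838326e-04] [-6.68454254e-04 -2.73411038e-04 -9.99999739e-01] yaw 47.3774806958878
```

View pics/w5.png

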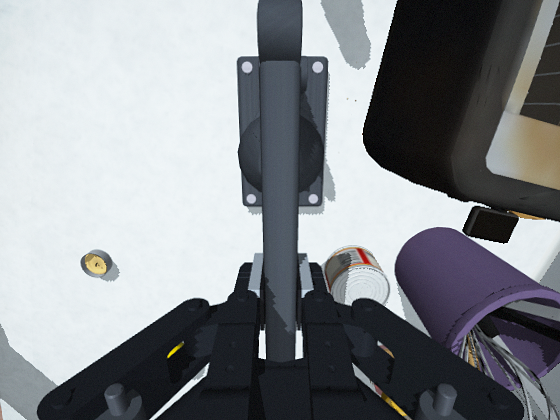

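All four stand bolts are visible, at (247,67), (317,67), (251,199) and (313,198). The bar lies along the stand's centre line, and the cup shows at about (281,150).

Run:
```python
from h import *
c=load('w5'); g=cv2.cvtColor(c['img'],cv2.COLOR_BGR2GRAY)
def blob(u,v,t=140,r=7):
    y,x=np.nonzero(g[v-r:v+r,u-r:u+r]>t); return [x.mean()+u-r,y.mean()+v-r]
bs=[blob(247,67),blob(317,67),blob(313,198),blob(251,199)]; print(np.round(bs,1).tolist())
A,C,D,B=plane(c,bs,.019)[:,:2]
w=(A-B+C-D); w/=np.linalg.norm(w); o=(A+B+C+D)/4-w*.056
print('sides',[np.linalg.norm(x) for x in(A-B,C-D,A-C,B-D)],'stand yaw',np.degrees(np.arctan2(*w[::-1])),'org',o)
s=manip.read_state(); tcp=s['tool_pos']; R=cv2.Rodrigues(s['tool_rot'])[0]; u=R[:,0]*[1,1,0]
bal=tcp+[0,0,.0102]
print('exp step',proj(c,[bal+u*.1+[0,0,.008]]),'cup',proj(c,[bal+u*.06-[0,0,.045]]),'bar',proj(c,[bal+u*.09+[0,0,.008],bal+u*.03+[0,0,.008]]))
for nm,uv,z,x in(('step',(280,60),.008,.1),('cup',(281,152.5),-.045,.06),('bar1',None,0,0)):
    if uv: p=plane(c,[uv],bal[2]+z)[0]; d=(p-bal); print(nm,'dx',d@u-x,'dy',d@[-u[1],u[0],0])
print(tcp)
cr=c['img'][20:240,190:370]; s5=load('s5')['img'][90:310,180:400]
cv2.imwrite('pics/v5.png',np.hstack([cv2.resize(x,None,fx=2.,fy=2.,interpolation=2) for x in(cr,s5)]))
```

```text
[[246.6, 66.9], [317.3, 66.8], [312.9, 198.3], [250.9, 198.3]]
sides [np.float64(0.14825719470445298), np.float64(0.1483493235068409), np.float64(0.07634328793364123), np.float64(0.07621242322789101)] stand yaw 47.506358439175045 org [ 0.49629014 -0.41296401]
exp step [[281.57425632  58.8477044 ]] cup [[281.06302907 149.42580483]] bar [[281.52835032  87.48286369]
 [281.27289586 233.46379259]]
step dx -0.00039473034559120435 dy 0.0005811647048497637
cup dx -0.0017828315788940563 dy 3.439429419238279e-05
[ 0.4970345  -0.40991101  0.22404763]
```

View pics/v5.png

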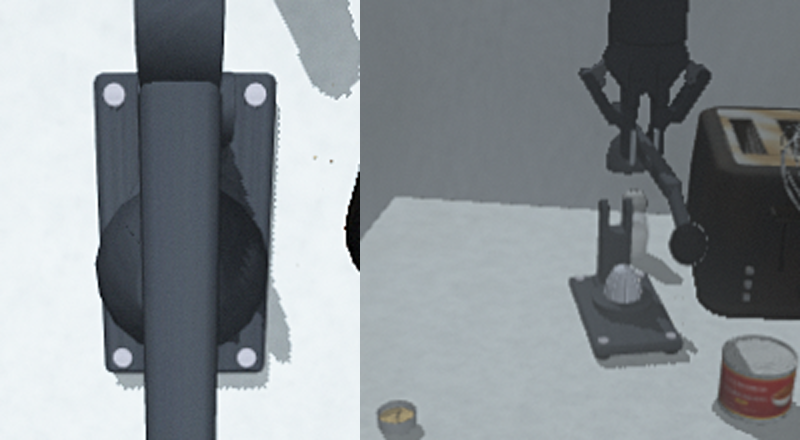

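The lever is level and above the stand, with nothing touching. I'll shift it 1.5–2 mm and lower it 62 mm.

```bash
python3 -m creep '[[-0.015,0.018,0,0,0,0,0],[-0.015,0.018,0.08,0,0,0,0],[-0.015,0.018,0.16,0,0,0,0],[-0.015,0.018,0.24,0,0,0,0],[-0.015,0.018,0.32,0,0,0,0],[-0.015,0.018,0.4,0,0,0,0],[-0.015,0.018,0.47,0,0,0,0],[-0.015,0.018,0.5,0,0,0,0]]'
python3 -m creep '[[0,0,0.04,0,0,0,0],[0,0,0.08,0,0,0,0],[0,0,0.11,0,0,0,0],[0,0,0.12,0,0,0,0],[0,0,0.12,0,0,0,0],[0,0,0.12,0,0,0,0],[0,0,0.12,0,0,0,0],[0,0,0.12,0,0,0,0]]'
python3 - <<'E'
from h import *
s=manip.read_state();tcp=s['tool_pos'];R=cv2.Rodrigues(s['tool_rot'])[0];print(tcp,s['ft_force'],'yaw',np.degrees(np.arctan2(R[1,0],R[0,0])),R[:,2])
sc=snap('scene','s6')['img'];c=snap('wrist','w6');t=snap('top','t6')['img']
g=cv2.cvtColor(c['img'],cv2.COLOR_BGR2GRAY)
m=((g>140)&(cv2.cvtColor(c['img'],cv2.COLOR_BGR2HSV)[...,1]<60)).astype(np.uint8)
k,l,st,ce=cv2.connectedComponentsWithStats(m)
print([(ce[i].round(1).tolist(),int(st[i,4])) for i in range(1,k) if 25<st[i,4]<250])
a=cv2.resize(c['img'][:260,160:400],(400,433)); b=cv2.resize(sc[110:283,240:400],(400,433),interpolation=2)
cv2.imwrite('pics/v6.png',np.hstack([a,b]))
E
```

```text
clock: 9.83
tool_pos: [0.4969, -0.4117, 0.1726]
tool_rot: [-2.875, -1.263, 0.001]
ft_force: [-0.9, 0.7, -4.6]
opening: 0.0148
grasp_force: 58.9
clock: 10.5
tool_pos: [0.4975, -0.4122, 0.1626]
tool_rot: [2.876, 1.264, 0.0]
ft_force: [-0.2, 0.5, -5.0]
opening: 0.0152
grasp_force: 58.9
[ 0.49753444 -0.41222381  0.16262001] [-0.23364356  0.46730512 -5.03329641] yaw 47.43949269928335 [ 3.67606162e-04 -2.67030413e-04 -9.99999897e-01]
[([237.1, 56.3], 150), ([324.0, 56.2], 149), ([243.4, 215.3], 98), ([317.8, 215.3], 98), ([298.5, 344.7], 211), ([261.8, 344.9], 178), ([175.7, 348.6], 72), ([365.7, 379.7], 203), ([545.8, 396.4], 247)]
```

View pics/v6.png

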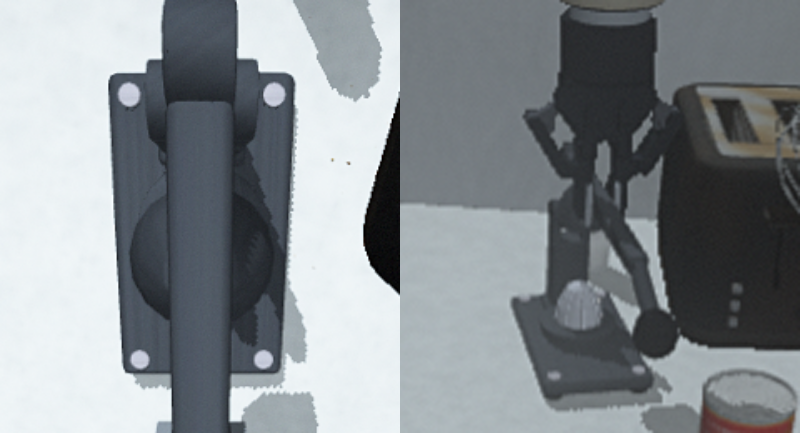

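The eye sits centred between the fork cheeks: ring at crop 162–238, cheeks at 147–256. The cup is over the reamer, and the lever is in line with the stand. Last check: offsets and level.

Run:
```python
from h import *
c=load('w6'); A,C,B,D=plane(c,[[237.1,56.3],[324,56.2],[243.4,215.3],[317.8,215.3]],.019)[:,:2]
w=(A-B+C-D); w/=np.linalg.norm(w); o=(A+B+C+D)/4-w*.056; print('org',o,'yaw',np.degrees(np.arctan2(*w[::-1])))
tcp=manip.read_state()['tool_pos']; bal=tcp+[0,0,.0102]; u=np.r_[w,0]; n=np.array([-w[1],w[0],0])
print('tcp-org along/across',(tcp[:2]-o)@w,(tcp[:2]-o)@n[:2],tcp)
for nm,(x,y),z,X in(('step',(200,101),.008,.1),('bar',(200,300),.008,0),('cup',(201,257),-.045,.06)):
    p=plane(c,[(160+x*.6,y*.6)],bal[2]+z)[0]-np.r_[o,0]; print(nm,'along err',p@u-X,'across',p@n)
s=load('s6'); uv=(240+(656-400)*.4,110+333*.4); oo,d=ray(s,[uv]); P=oo+d[0]*((tcp-oo)@n/(d[0]@n)); print('knob rel bal',(P-bal)@u,P[2]-bal[2],'expect -.175 -.028', uv, proj(s,[bal-.175*u-[0,0,.028]]))
# rear bar level: eye bottom/fork top rows in scene
print(proj(s,[bal+.112*u-[0,0,.012], np.r_[o,0]+.112*u+[0,0,.13]]))
```

```text
org [ 0.4962564  -0.41317395] yaw 47.48808088781316
tcp-org along/across 0.0015629148004989192 -0.00019473045070706035 [ 0.49745608 -0.41215345  0.16246657]
step along err 0.0018473173993135417 across 0.0005078977799574161
bar along err 0.056478580158918525 across 0.0005491970816563374
cup along err -0.0003874684716266702 across 0.00019531510715017946
knob rel bal -0.17587169678604306 -0.02903025134407311 expect -.175 -.028 (342.4, 243.20000000000002) [[342.30710071 242.45278244]]
[[308.48548881 176.14796034]
 [308.03828221 188.74760146]]
```

Everything is within 2 mm and level, and the lever is held still.

```bash
python3 -c "
from cell import manip
print(manip.close_job())"
```

```text
the job is handed in; nothing more can be done
None
```

The lever is gripped at its balance point and held still and level over the stand. By my measurements it is in line to within about 2 mm, with the eye about 3 cm above the fork and the cup over the reamer. The job is handed in.

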